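# Hang the last bucket on the centrifuge rotor

### The job

One of the rotor's four buckets is lying on its side in the grey rest. Take it by its two pivot pins, lift it, and loosen your grip just enough that it swings down and hangs mouth up between the fingers, clear of everything; then tighten again, so that you hold it firmly, and lower it until both pins lie in the notches of the rotor's empty bay, and only then let go. Do not drop the bucket on the bench, and leave the bottle and the tip box where they are.

Things in the scene. Friction and masses are not known exactly. Their poses are not given: they have to be found in the camera images.
- bucket: Loose aluminium bucket, 0.45 to 0.55 kg, 107 mm long: collar 28 mm (along the pins) x 32 mm, 24 mm long, at the mouth; round cup of 27 mm diameter below, tapering. Origin: midway between its two pivot pins, on their axis. x points to the open mouth (rim at x = +12 mm, closed bottom at -95 mm), y along the pins. It starts lying level in the rest, pin axis 55 mm above the bench.
- pin_end (a point): Middle of the flat end of one pivot pin (y = +30 mm of the bucket). The two steel pins, 8 mm diameter, stick 16 mm out of opposite sides of the collar; their ends are 60 mm apart. Grip these two ends, pads flat on them. Gripped with 75 N or more the bucket stays level when lifted; eased below about 50 N it starts to turn between the pads, by 20 N it hangs; under 5 N it falls. Ease slowly (steps of 0.5 mm of opening): thrown open it drops.
- bottom (a point): Centre of the bucket's closed bottom, 95 mm from the pin axis. The bucket's centre of mass is 60 mm from the pin axis on this side, so it hangs bottom down, mouth up.
- rest: Fixed rest on the bench: base plate 140 x 46 mm, 8 mm thick, with two grey pillars under the bucket, at x = 0 (26 mm wide, top at 39 mm) and x = -70 mm (46 mm wide, lips up to 54 mm). Origin on the bench, straight below the lying bucket's pin axis; x points along the lying bucket to its mouth, z up.
- rotor: Fixed four-armed grey rotor on a round stand (base 170 mm across); it does not turn. Three bays hold buckets like the loose one, one is empty. Origin on the bench on the rotor's axis, z up. The empty bay lies at x = -115 mm (robot's side), the full ones at y = +115, y = -115 and x = +115 mm. Highest points (hub cap, bucket rims): 187 mm. Pins lie along its y axis in the empty bay.
- bay (a point): Where the middle of the pin axis must end: 175 mm above the bench, in the empty bay. Its two cheeks, 4 mm thick, lie along the rotor's x, inner faces 39 mm, outer 47 mm apart (pins stick out 6.5 mm each side, for the fingers). Each has an open-topped notch 16 mm wide, floor at 171 mm, flaring to 30 mm at the top (194 mm). 40 mm beside the cheeks and all below is free.
- bottle: Bystander: clear bottle, 60 mm diameter, 130 mm tall; origin at the centre of its underside.
- tip_box: Bystander: white tip box with clear lid, 122 x 87 mm (x, y), 72 mm tall; origin at the centre of its underside.
There are look-alikes about, which are no part of the job. What is shaped like the bucket but blue or green is not meant.

How it is judged:
By the outcome, as a careful person would: the job done as asked, in the order asked, and still so for the second after the job is handed in, with the robot touching nothing.
It also fails if it takes over 51 s, if anything falls off the work surface, if the arm or the gripper's body presses on something with over 40 N, if the wrist force passes 120 N, or if a joint passes its speed limit or range.

### The arm

A 6-joint arm with a two-finger parallel gripper is mounted at the origin on the work surface. World frame = base frame: x ahead of the robot, y to its left, z up, the work surface at z = 0. Lengths are in mm, angles in degrees, forces in N, time in s.
With the tool pointing down it reaches from about 350 to 850 mm from the base axis. Payload 8.1 kg.
Tool frame: the origin (TCP) lies between the finger pads; the fingertips stand r.nose_length ahead of it and the grasp point (between the pads) lies 3 mm ahead of it (r.nose_length is the distance from the TCP to the fingertips, in mm); x points along the fingers, y is the direction in which the jaws open and shut, and the axes are right-handed (so a half turn about x gives the same grasp; the last joint's range is limited). The gripper opens to 85 mm and grips with 20 to 120 N. Pads are 22 mm wide; open, the fingers measure 114 mm over their backs; the gripper's body (76 mm by 85 mm) begins 54 mm behind the grasp point. The pads swing forward as they close: fully open they stand 13 mm farther back than shut.
Start: joints at [-79.206, 7.471, 85.268, -0, 87.261, -4.893], TCP at [162.255, -577.649, 232.492] pointing down, gripper open.
Joint ranges: [-169.43, 169.43], [-51.17, 129.36], [1.28, 143.12], [-76.62, 256.62], [0, 156.53], [-152.29, 152.29]. Speed limits (degrees/s): [136.94, 136.94, 159.86, 180, 180, 180].

### API

Orientations are given as [roll, pitch, yaw] about the fixed x, y, z axes, in that order (R = Rz(yaw) Ry(pitch) Rx(roll)).
In Python, from bench import sense, optics, order, r gives the robot as it stands.
- The arm moves only by the tool carry_out, never from a script. Its argument "commands" is one flat list of numbers, 7 for each row, row after row: the shift along the tool's x, y, z in m, then the turn, a rotation vector about the tool's x, y, z in degrees, then the closure, from -1 (fully open) to 1 (shut), so that 0 is half open. A call has 1 to 12 rows; each row is the pose to reach, as a shift and turn from the pose measured when the call began, along the tool's axes at that moment; what a row does not reach only later rows make up. A row lasts 1/8 s, in which the tool goes at most 62.5 mm and 10.7 degrees, less where a joint would pass 70% of its speed; a pose out of reach is approached as far as the arm can. A call with a gripper value outside its range is refused whole. The fingers move at their own pace and stop on an object; "grip_force" is the grip in N (left out, the last holds). Time passes only in rows, so rows that repeat a pose let the fingers close. It gives the time, the measured TCP pose, the force and the opening at its end, in the units of the state.
- sense(): the state, without advancing time (a new reading comes with each control period).
- optics.snapshot(name): name is "scene" or "top" or "wrist"; returns (picture, depth): 400x640x3 uint8, red, green, blue; 400x640 float32, mm along the optical axis (not along the pixel's ray), 0 where there is no reading.
- optics.calibration(name): a dict with "mtx" (3x3 intrinsics, pixels), "k1" (the pictures are not rectified: a ray, as slopes to the right and down, at radius r is drawn at 1 + k1 r^2 times it, then the intrinsics apply), "extrinsics" (4x4, takes a point from camera to world coordinates). Camera axes: x right, y up, looking along -z (the intrinsics and any distortion apply to the point x, -y, -z); pixel columns grow to the right and rows downward; lengths in mm; the calibration is good to about 2 mm. A picture is of the moment at which its call begins: read the wrist's pose just before it. calibration takes no time and is no camera call; for the wrist camera it gives the pose at the moment of the call.
- order.hand_in(): hands the job in, once; it reports no verdict.
The state is a dict: "time": time; "joint_pos": joint angles; "qd": joint speeds; "joint_efforts": joint torques, N m; "tool_pos": TCP position; "tcp_rot": TCP orientation; "ft_force": force on the tool from outside, world axes, zero at the start; "wrist_torque": the same for the moment, N m; "finger_gap": finger opening in mm.
Only numpy, scipy, OpenCV 4.12 (cv2) and the standard library are available. Lean on these libraries where they do the work, as an engineer would, in place of code of your own. Each camera call takes 0.05 s, during which the arm holds its last target. There are 200 camera calls.

## Working session

There is one attempt and no reset: what is moved stays moved. The work goes in short steps, Python scripts to look and compute and a tool call to move; the robot and the scene stay as the last step left them, time stands still between calls to the robot, and variables do not carry over. Pictures are saved under pics/ and viewed, about 8 in all and at most 12, crops included, and the job is handed in when it is done.

Besides the shell and the picture viewer there is one more tool, called after ">>>" as name(argument=value, ...) on one line, values as JSON. carry_out: Moves the arm, as the interface text tells. Its arguments: {"type":"object","properties":{"commands":{"type":"array","items":{"type":"number"}},"grip_force":{"type":"number"}},"required":["commands"]}

```bash
mkdir -p pics; ls
cat > h.py <<'E'
import numpy as np, cv2
from bench import sense, optics, order, r
def cal(n):
    c=optics.calibration(n); return np.array(c["mtx"]),c["k1"],np.array(c["extrinsics"])
def rays(n,px,C=None):
    K,k1,T=C or cal(n); px=np.atleast_2d(px).astype(float)
    d=np.linalg.solve(K,np.c_[px,np.ones(len(px))].T).T[:,:2]
    s=d.copy()
    for _ in range(20): s=d/(1+k1*(s**2).sum(1,keepdims=True))
    v=np.c_[s[:,0],-s[:,1],-np.ones(len(s))]
    return T[:3,3],v@T[:3,:3].T
def onplane(n,px,z,C=None):
    o,v=rays(n,px,C); return o+v*((z-o[2])/v[:,2:3])
def atdepth(n,px,d,C=None):
    o,v=rays(n,px,C); return o+v*np.asarray(d).reshape(-1,1)
def proj(n,P,C=None):
    K,k1,T=C or cal(n); p=(np.atleast_2d(P)-T[:3,3])@T[:3,:3]
    s=np.c_[p[:,0],-p[:,1]]/-p[:,2:3]; s=s*(1+k1*(s**2).sum(1,keepdims=True))
    return np.c_[s,np.ones(len(s))]@K[:2].T
E
python3 - <<'E'
from h import *
s=sense(); print(s, r.nose_length)
im=[]
for n in("scene","top","wrist"):
    p,d=optics.snapshot(n); np.savez(f"{n}0.npz",p=p,d=d,T=cal(n)[2]); im.append(p); print(n,cal(n))
    cv2.imwrite(f"pics/{n}0.png",p[:,:,::-1])
E
```

```text
pics
{'time': 0.0, 'joint_pos': array([-7.92051373e+01,  7.51470939e+00,  8.53310132e+01, -6.93048221e-04,
        8.72604060e+01, -4.89356298e+00]), 'qd': array([ 0.00717232,  0.02260822, -0.04466912, -0.02406952, -0.15816467,
       -0.09378797]), 'joint_efforts': array([ 3.14503250e-04, -5.69383907e+01, -5.00562572e+01, -2.93784171e-05,
        1.49150676e-02, -1.29933704e-05]), 'tool_pos': array([ 162.15184856, -577.09937162,  231.43195945]), 'tcp_rot': array([-94.51987265,  89.89386914, 101.16858676]), 'ft_force': array([ 0.64124473, -0.3442402 ,  0.07886448]), 'wrist_torque': array([ 0.04504324, -0.03413092,  0.00102618]), 'finger_gap': 85.80195593712426} 22.0
scene (array([[378.21454974,   0.        , 326.24983157],
       [  0.        , 378.21454974, 201.34399603],
       [  0.        ,   0.        ,   1.        ]]), 0.025820671445056176, array([[ 7.79248391e-01, -4.22380449e-01,  4.62997517e-01,
         1.10391829e+03],
       [ 6.26539786e-01,  5.42512639e-01, -5.59578353e-01,
        -6.11786873e+02],
       [-1.48270491e-02,  7.26136896e-01,  6.87390258e-01,
         8.9
[... 450 characters left out ...]
],
       [ 1.94429568e-04,  1.23255652e-01,  9.92374932e-01,
         1.37899355e+03],
       [ 0.00000000e+00,  0.00000000e+00,  0.00000000e+00,
         1.00000000e+00]]))
wrist (array([[340.38551155,   0.        , 321.21722143],
       [  0.        , 340.38551155, 208.02892382],
       [  0.        ,   0.        ,   1.        ]]), 0.008214471118595858, array([[ 2.71081519e-01,  9.16435941e-01,  2.94380666e-01,
         2.37521743e+02],
       [-9.62554725e-01,  2.58661776e-01,  8.11325329e-02,
        -5.55811098e+02],
       [-1.79225676e-03, -3.05351031e-01,  9.52238172e-01,
         3.72842708e+02],
       [ 0.00000000e+00,  0.00000000e+00,  0.00000000e+00,
         1.00000000e+00]]))
```

View pics/scene0.png

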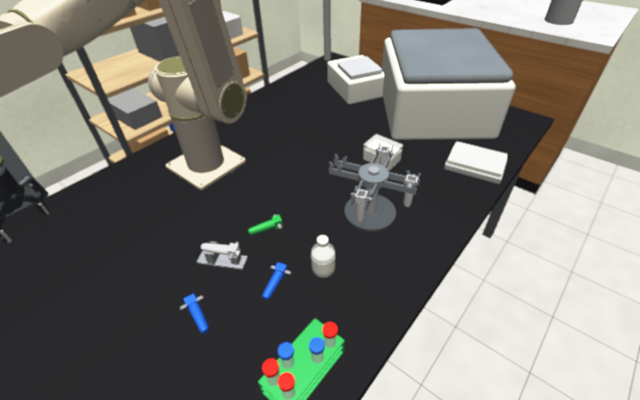

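View pics/top0.png

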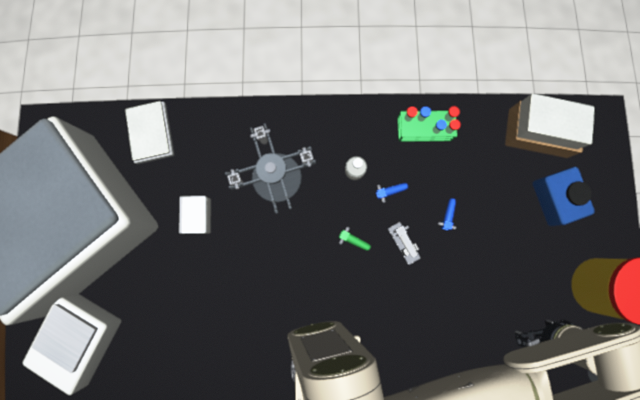

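Run:
```python
from h import *
z=np.load("top0.npz"); p,d=z["p"],z["d"]; z2=np.load("scene0.npz"); q=z2["p"]
a=cv2.resize(p[215:275,365:440],None,fx=5,fy=5,interpolation=cv2.INTER_CUBIC)
b=cv2.resize(p[115:220,220:325],None,fx=3.8,fy=3.8,interpolation=cv2.INTER_CUBIC)
c=cv2.resize(q[225:285,180:255],None,fx=5,fy=5,interpolation=cv2.INTER_CUBIC)
o=np.zeros((600,790,3),np.uint8); o[:300,:375]=a; o[300:,:375]=c; o[:399,380:779]=b
cv2.imwrite("pics/crop1.png",o[:,:,::-1])
for u,v,h in [(393,228,60),(412,258,60),(403,240,60),(271,168,187),(283,205,175),(260,132,187),(234,179,187),(306,156,187),(356,168,130),(195,215,72)]:
    print((u,v),onplane("top",[u,v],h).round(0)[0],atdepth("top",[u,v],d[v,u]).round(0)[0])
```

```text
(393, 228) [ 463. -222.   60.] [ 465. -232.   10.]
(412, 258) [ 364. -282.   60.] [ 362. -293.    8.]
(403, 240) [ 423. -254.   60.] [ 423. -254.   62.]
(271, 168) [645. 163. 187.] [645. 163. 188.]
(283, 205) [533. 129. 175.] [551. 144.   4.]
(260, 132) [758. 197. 187.] [769. 203. 149.]
(234, 179) [613. 276. 187.] [622. 287. 137.]
(306, 156) [680.  57. 187.] [691.  58. 139.]
(356, 168) [652. -99. 130.] [ 656. -101.  109.]
(195, 215) [515. 429.  72.] [516. 431.  67.]
```

View pics/crop1.png

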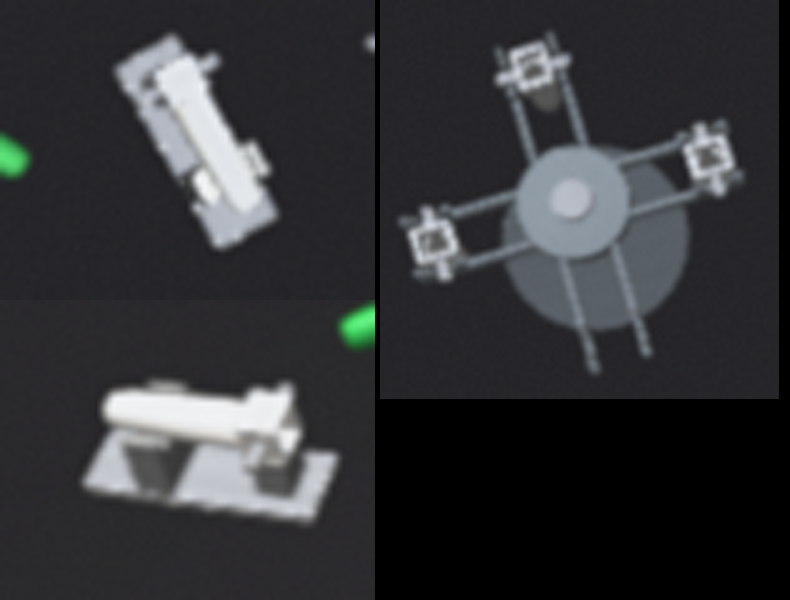

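Look-alikes: blue buckets top (392,191) and (449,215), green bucket top (355,240), and the three seated rotor buckets. I choose the light-grey one in the rest, top (403,240). The crop confirms it: pins near top (407,227)/(395,233), mouth away from the robot. The rotor's empty bay is on the robot's side, top (283,205).

```bash
cat >> h.py <<'E'
from scipy.spatial.transform import Rotation as Ro
def pose():
    s=sense(); return np.array(s["tool_pos"]),Ro.from_euler("xyz",s["tcp_rot"],degrees=True)
def goal(P,ydeg):
    """TCP target P, tool down, jaw axis at ydeg (mod 180) -> shift m, rotvec deg in tool frame"""
    p,R=pose(); best=None
    for a in (ydeg,ydeg+180):
        y=np.array([np.cos(np.radians(a)),np.sin(np.radians(a)),0]); x=np.array([0,0,-1.])
        G=Ro.from_matrix(np.c_[x,y,np.cross(x,y)]); v=(R.inv()*G).as_rotvec(degrees=True)
        if best is None or np.linalg.norm(v)<np.linalg.norm(best): best=v
    print("shift",(R.inv().apply(np.array(P)-p)/1000).round(4),"turn",best.round(2))
E
python3 - <<'E'
from h import *
p,R=pose(); print(R.as_matrix().round(2))
a,b=onplane("top",[[407.2,227.4],[394.6,233]],55); m=(a+b)/2; ang=np.degrees(np.arctan2(*(b-a)[1::-1]))
t=onplane("top",[415,254],60)[0]; print(a,b,m,ang,np.linalg.norm(b-a), "axis ang",np.degrees(np.arctan2(m[1]-t[1],m[0]-t[0])))
K=onplane("top",[[234,179],[306,156],[260,132]],187); print(K, K[:2].mean(0))
goal([m[0],m[1],175],118)
E
```

```text
[[-0.    0.27 -0.96]
 [ 0.   -0.96 -0.27]
 [-1.   -0.   -0.  ]]
[ 464.27062456 -270.71185385   55.        ] [ 446.59077749 -228.05299918   55.        ] [ 455.43070102 -249.38242652   55.        ] 112.51142990926132 46.17742819538625 axis ang 28.324661809608873
[[613.06265246 275.65731326 187.        ]
 [680.10242023  56.84412645 187.        ]
 [758.09903505 197.34023402 187.        ]] [646.58253635 166.25071985 187.        ]
shift [ 0.057  -0.2363 -0.371 ] turn [-12.31  -0.02   0.08]
```

>>> carry_out(commands=[0.006, -0.024, -0.037, -1, 0, 0, -1, 0.014, -0.059, -0.093, -3, 0, 0, -1, 0.023, -0.095, -0.148, -5, 0, 0, -1, 0.031, -0.13, -0.204, -7, 0, 0, -1, 0.04, -0.165, -0.26, -9, 0, 0, -1, 0.048, -0.201, -0.315, -11, 0, 0, -1, 0.054, -0.224, -0.352, -12, 0, 0, -1, 0.057, -0.236, -0.371, -12.3, 0, 0, -1, 0.057, -0.236, -0.371, -12.3, 0, 0, -1, 0.057, -0.236, -0.371, -12.3, 0, 0, -1])

```text
time: 1.4
tool_pos: [455.1, -250.1, 175.0]
tcp_rot: [-85.8, 89.9, 122.2]
ft_force: [0.3, -0.0, 1.4]
finger_gap: 85.3
```

Run:
```python
from h import *
print(pose()[0],sense()["tcp_rot"])
C=cal("wrist"); p,d=optics.snapshot("wrist"); np.savez("w1.npz",p=p,d=d,K=C[0],k=C[1],T=C[2])
cv2.imwrite("pics/w1.png",p[:,:,::-1])
```

```text
[ 455.10288425 -250.06380371  174.96363674] [-85.76695815  89.91713548 122.2144336 ]
```

View pics/w1.png

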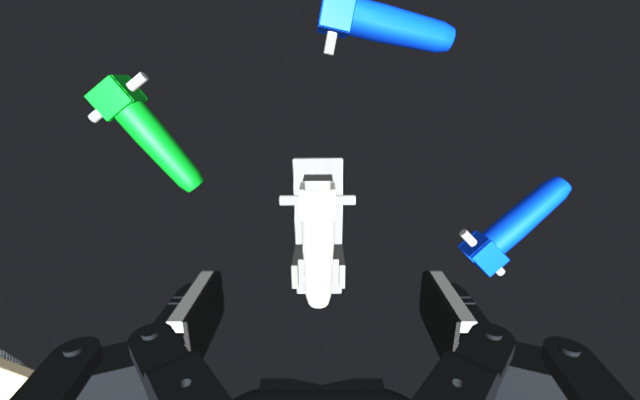

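The wrist view shows the bucket in the rest. Its pin ends are at about (279,200) and (356,200), with the mouth up at (318,180). Next I refine those positions.

Run:
```python
from h import *
z=np.load("w1.npz"); p,d=z["p"],z["d"]; C=(z["K"],z["k"],z["T"])
g=p.min(2).astype(int); m=(g>140)
L=[];Rr=[]
for v in range(193,210):
    c=np.where(m[v,270:370])[0]
    if len(c): print(v,c.min()+270,c.max()+270,end=" | ")
print()
cc=lambda lo,hi:np.argwhere(m[190:212,lo:hi]).mean(0)[::-1]+[lo,190]
l=cc(275,293); rr=cc(342,360); print(l,rr)
print(d[195:206:2,283],d[195:206:2,351])
P=onplane("wrist",[[278.5,l[1]],[356.5,rr[1]]],55,C); M=P.mean(0); e=P[1]-P[0]
print(P,M,np.linalg.norm(e),np.degrees(np.arctan2(e[1],e[0])))
Q=atdepth("wrist",[l,rr],[d[int(round(l[1])),283],d[int(round(rr[1])),351]],C); print(Q,Q.mean(0))
# cross check with bucket axis: tail
t=onplane("wrist",[318,305],55,C)[0]; print(t,np.linalg.norm(M-t),np.degrees(np.arctan2(*(M-t)[1::-1])))
goal([M[0],M[1],110],np.degrees(np.arctan2(e[1],e[0])))
```

```text
193 293 342 | 194 294 342 | 195 280 354 | 196 279 355 | 197 279 355 | 198 279 355 | 199 279 355 | 200 279 355 | 201 279 355 | 202 279 355 | 203 279 355 | 204 279 355 | 205 280 342 | 206 294 342 | 207 294 342 | 208 294 342 | 209 294 342 | 
[285.58552632 200.        ] [347.94039735 199.67549669]
[328.59305 269.25247 268.7012  268.3926  269.8738  271.31088] [271.37122 268.45676 268.79398 268.9532  268.22253 329.2085 ]
[[ 439.99416754 -218.68612993   55.        ]
 [ 469.56203414 -273.58881117   55.        ]] [ 454.77810084 -246.13747055   55.        ] 62.358344607928004 -61.69529280338711
[[ 443.77965385 -223.54073044   58.5832167 ]
 [ 467.35461421 -266.60507088   59.54599625]] [ 455.56713403 -245.07290066   59.06460647]
[ 369.11188063 -291.88432365   55.        ] 97.1157858134885 28.102785043661928
shift [ 0.0651 -0.0038 -0.0018] turn [-0.37 -0.    0.07]
```

Run:
```python
from h import *
z=np.load("w1.npz"); p,d=z["p"],z["d"]; C=(z["K"],z["k"],z["T"])
R=pose()[1]
px=[(u,v) for u,v in [(200,285),(212,275),(216,274),(219,274),(215,300),(200,315),(185,322),(178,325),(180,318),(430,274),(426,274),(440,300)]]
Q=atdepth("wrist",px,[d[v,u] for u,v in px],C)
for a,q in zip(px,R.inv().apply(Q-[455.1,-250.06,174.96])): print(a,q.round(1))
```

```text
(200, 285) [-26.9 -46.4 -11. ]
(212, 275) [-18.4 -44.5 -10.6]
(216, 274) [-16.8 -43.4 -10.2]
(219, 274) [-14.2 -43.1  -8.7]
(215, 300) [-23.  -42.8  -2. ]
(200, 315) [-38.7 -42.9  -6.1]
(185, 322) [-49.4 -43.5 -11.1]
(178, 325) [-48.8 -46.2  -9.5]
(180, 318) [-47.1 -46.  -10.9]
(430, 274) [-18.1  43.6 -11. ]
(426, 274) [-16.7  42.4 -10.3]
(440, 300) [-34.9  42.2  -9.8]
```

Run:
```python
from h import *
z=np.load("w1.npz"); p,d=z["p"],z["d"]; C=(z["K"],z["k"],z["T"])
R=pose()[1]; t0=np.array([455.1,-250.06,174.96])
T=np.array([[x,-42.7,w] for x in (-30,-15,0,9,22) for w in (-11,11)])
print(np.c_[T,proj("wrist",R.apply(T)+t0,C)].round(1))
cv2.imwrite("pics/c2.png",cv2.resize(p[255:360,150:240,::-1],None,fx=6,fy=5.5))
g=d[262:300:3,196:232:3]; print(g.round(0).astype(int))
```

```text
[[-30.  -42.7 -11.  207.2 289.4]
 [-30.  -42.7  11.  212.8 339. ]
 [-15.  -42.7 -11.  218.9 270.1]
 [-15.  -42.7  11.  223.4 315.7]
 [  0.  -42.7 -11.  228.3 254.3]
 [  0.  -42.7  11.  232.1 296.5]
 [  9.  -42.7 -11.  233.2 246.1]
 [  9.  -42.7  11.  236.6 286.5]
 [ 22.  -42.7 -11.  239.4 235.7]
 [ 22.  -42.7  11.  242.4 273.8]]
[[349 351 351 351 351 350 349 348 351 351 350 350]
 [351 353 351 352 352 352 352 349 352 352 351 351]
 [352 352 352 352 352 352 353 352 352 351 352 353]
 [353 353 140 140 140 140 139 140 353 354 353 353]
 [355 354 136 137 137 138 136 139 142 354 354 353]
 [357 135 135 136 135 136 135 139 143 357 354 355]
 [133 133 133 133 133 133 135 139 143 356 356 357]
 [130 130 132 131 131 131 134 140 143 359 357 357]
 [128 128 129 130 128 131 136 139 144 359 358 358]
 [126 127 126 127 127 131 135 140 143 359 361 360]
 [125 124 124 124 129 132 135 140 143 361 361 361]
 [123 122 123 124 128 132 135 140 142 148 361 363]
 [121 121 121 124 127 131 135 139 143 147 363 364]]
```

View pics/c2.png

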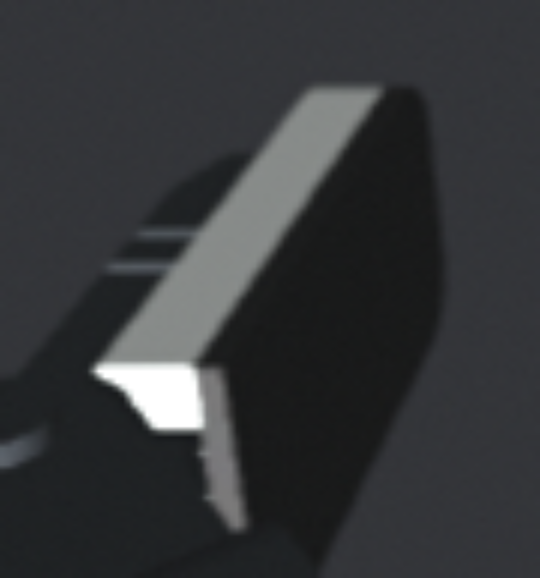

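>>> carry_out(commands=[0, 0, 0, 0, 0, 0, -0.45, 0, 0, 0, 0, 0, 0, -0.45, 0, 0, 0, 0, 0, 0, -0.45, 0, 0, 0, 0, 0, 0, -0.45])

```text
time: 1.95
tool_pos: [454.9, -250.6, 175.1]
tcp_rot: [-95.7, 89.9, 112.2]
ft_force: [-0.2, 0.3, 0.1]
finger_gap: 62.1
```

Run:
```python
from h import *
t0,R=pose(); C=cal("wrist"); p,d=optics.snapshot("wrist"); q,e=optics.snapshot("scene")
np.savez("s2.npz",p=q,d=e)
print(t0,sense()["finger_gap"])
near=(d>0)&(d<230); 
Q=np.zeros(p.shape); ys,xs=np.where(near); X=R.inv().apply(atdepth("wrist",np.c_[xs,ys],d[ys,xs],C)-t0)
k=(abs(X[:,1])<48)&(abs(X[:,2])<14)
print("wrist tip x pct",np.percentile(X[k,0],[90,97,99,99.8]), X[k][np.argsort(X[k,0])[-5:]].round(1))
ys,xs=np.where(e>0); W=atdepth("scene",np.c_[xs,ys],e[ys,xs]); X=R.inv().apply(W-t0)
k=(abs(X[:,1])<60)&(abs(X[:,2])<16)&(X[:,0]<70)&(X[:,0]>-80)
for s in(-1,1):
    kk=k&(X[:,1]*s>15); print("scene side",s,kk.sum(),np.sort(X[kk,0])[-8:].round(1))
o=np.zeros((400,800,3),np.uint8); a,b=proj("scene",t0)[0].astype(int); print(a,b)
o[:,:400]=cv2.resize(q[b-50:b+50,a-50:a+50],(400,400),interpolation=cv2.INTER_CUBIC)
o[:,400:]=cv2.resize(p[150:400,120:520],(400,250))[0:0].size or 0
o[:250,400:]=p[150:400,120:520]
for x in (-14,9,22):
    u,v=((proj("scene",R.apply([x,0,0])+t0)[0]-[a-50,b-50])*4).astype(int); cv2.circle(o,(int(u),int(v)),3,(255,0,0),-1)
cv2.imwrite("pics/s2.png",o[:,:,::-1])
```

```text
[ 454.90637373 -250.57585549  175.14179709] 62.01040220576867
wrist tip x pct [-19.29535041 -11.19557447  -7.49190352  -5.01963009] [[ -4.   30.7  -1.7]
 [ -3.9  30.8  -0.6]
 [ -3.8  30.8  -1.1]
 [ -3.8 -31.3   6.2]
 [ -2.9  30.9   6.7]]
scene side -1 172 [-7.9 -7.5 -7.  -6.6 -5.9 -5.2 -4.4 -3.7]
scene side 1 192 [-13.1 -11.5 -10.4  -9.5  -9.   -9.   -5.9  -5.3]
224 222
```

View pics/s2.png

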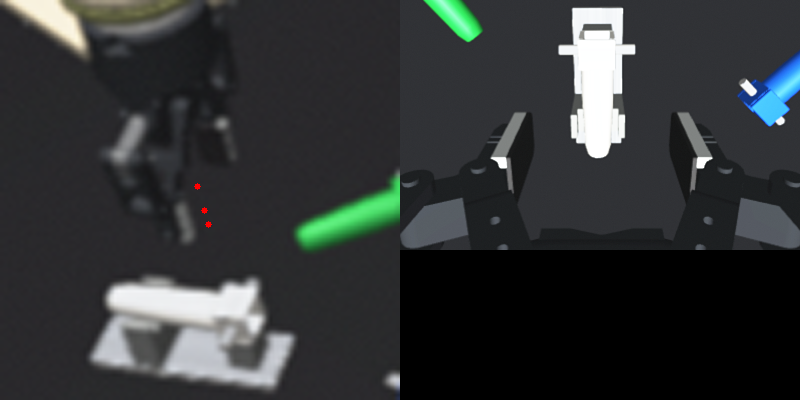

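Both depth cameras put the fingertips about 5 mm behind the reported TCP at a 62 mm gap, with the pad centre at about x = -23. That differs from the nominal figures. I will descend in stages and check the pads against the pins.

Run:
```python
from h import *
goal([455.1,-245.8,85],118.3)
```

```text
shift [ 0.0901 -0.0039 -0.0023] turn [-0.37 -0.01  0.07]
```

>>> carry_out(commands=[0.02, -0.002, -0.001, 0, 0, 0, -0.8, 0.05, -0.004, -0.0023, -0.3, 0, 0, -0.8, 0.08, -0.004, -0.0023, -0.3, 0, 0, -0.8, 0.09, -0.004, -0.0023, -0.3, 0, 0, -0.8, 0.09, -0.004, -0.0023, -0.3, 0, 0, -0.8, 0.09, -0.004, -0.0023, -0.3, 0, 0, -0.8])

```text
time: 2.8
tool_pos: [456.0, -246.3, 86.6]
tcp_rot: [148.0, 89.9, -3.8]
ft_force: [0.2, -0.2, 0.3]
finger_gap: 76.8
```

Run:
```python
from h import *
t0,R=pose(); C=cal("wrist"); p,d=optics.snapshot("wrist"); print(t0)
cv2.imwrite("pics/w3.png",p[:,:,::-1]); np.savez("w3.npz",p=p,d=d)
ys,xs=np.where((d>0)&(d<300)); W=atdepth("wrist",np.c_[xs,ys],d[ys,xs],C); X=R.inv().apply(W-t0)
k=(abs(X[:,1])>19)&(abs(X[:,1])<33)&(W[:,2]>50)&(W[:,2]<64)&(abs(X[:,2])<25)
for s in(-1,1):
    A=X[k&(X[:,1]*s>0)]; print(s,len(A),A.mean(0).round(1),A.min(0).round(1),A.max(0).round(1))
k=(abs(X[:,1])>34)&(abs(X[:,1])<44)&(abs(X[:,2])<14)&(X[:,0]<15)
for s in(-1,1):
    A=X[k&(X[:,1]*s>0)]; print("pad",s,len(A),A.min(0).round(1),np.percentile(A,99.5,axis=0).round(1))
print(proj("wrist",R.apply([[0,-30,0],[0,30,0]])*1+[t0[0],t0[1],55],C))
```

```text
[ 455.96964334 -246.30750173   86.60657813]
-1 306 [ 28.6 -25.   -0.2] [ 26.1 -31.1  -3.4] [ 32.2 -19.    4.1]
1 281 [28.9 24.  -0.4] [26.1 19.1 -3.6] [33.7 29.2  4.1]
pad -1 3614 [-79.6 -44.  -13.9] [ -9.3 -34.9  10.6]
pad 1 3792 [-79.6  34.1 -13.9] [-9.4 43.9 10.5]
[[267.69236359 247.6565543 ]
 [376.08028316 247.74026549]]
```

View pics/w3.png

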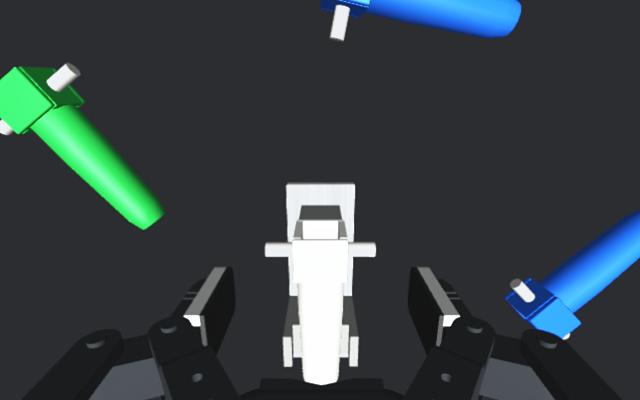

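The wrist view shows the pins at about (277,249) and (363,249), centred between the pads: lateral offset under 1 mm, z offset about 0. Next I descend about 54 mm to the pad centre.

>>> carry_out(commands=[0.02, -0.001, 0, 0, 0, 0, -0.8, 0.04, -0.001, 0, 0, 0, 0, -0.8, 0.054, -0.001, 0, 0, 0, 0, -0.8, 0.054, -0.001, 0, 0, 0, 0, -0.8, 0.054, -0.001, 0, 0, 0, 0, -0.8])

```text
time: 3.48
tool_pos: [456.2, -245.9, 33.6]
tcp_rot: [131.9, 89.8, -19.8]
ft_force: [0.6, -0.0, -0.4]
finger_gap: 76.9
```

Run:
```python
from h import *
t0,R=pose(); C=cal("wrist"); p,d=optics.snapshot("wrist"); q,e=optics.snapshot("scene"); print(t0,sense()["ft_force"])
a,b=proj("scene",[455,-246,55])[0].astype(int)
o=np.zeros((400,800,3),np.uint8)
o[:,:400]=cv2.resize(q[b-40:b+40,a-40:a+40],(400,400),interpolation=cv2.INTER_CUBIC)
o[:,400:]=cv2.resize(p[200:400,220:420],(400,400))
cv2.imwrite("pics/s4.png",o[:,:,::-1])
```

```text
[ 456.24242556 -245.9111116    33.61440997] [ 0.48305387  0.44135776 -0.01033017]
```

View pics/s4.png

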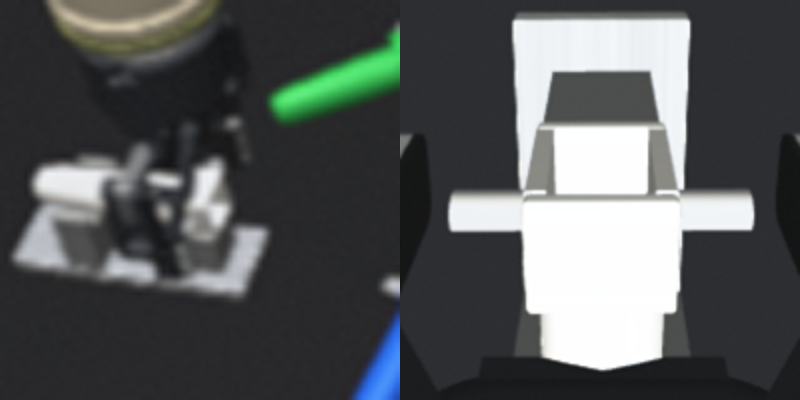

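The pins lie between both pads. Closing now.

>>> carry_out(commands=[0.0015, 0, 0, 0, 0, 0, -0.6, 0.0015, 0, 0, 0, 0, 0, -0.5, 0.0015, 0, 0, 0, 0, 0, -0.4, 0.0015, 0, 0, 0, 0, 0, -0.3, 0.0015, 0, 0, 0, 0, 0, -0.2, 0.0015, 0, 0, 0, 0, 0, 0, 0.0015, 0, 0, 0, 0, 0, 0, 0.0015, 0, 0, 0, 0, 0, 0], grip_force=100)

```text
time: 4.58
tool_pos: [456.6, -246.1, 33.5]
tcp_rot: [129.6, 89.8, -22.2]
ft_force: [-4.9, 3.0, 11.3]
finger_gap: 55.0
```

Run:
```python
from h import *
t0,R=pose(); C=cal("wrist"); p,d=optics.snapshot("wrist"); print(t0,sense()["ft_force"],sense()["finger_gap"],sense()["wrist_torque"])
cv2.imwrite("pics/w5.png",cv2.resize(p[150:400,160:480,::-1],(640,500)))
```

```text
[ 456.61342513 -246.07098653   33.45640222] [-4.36799866  1.9442668  10.49384615] 55.16414773332874 [0.50558386 0.79609602 0.00757202]
```

View pics/w5.png

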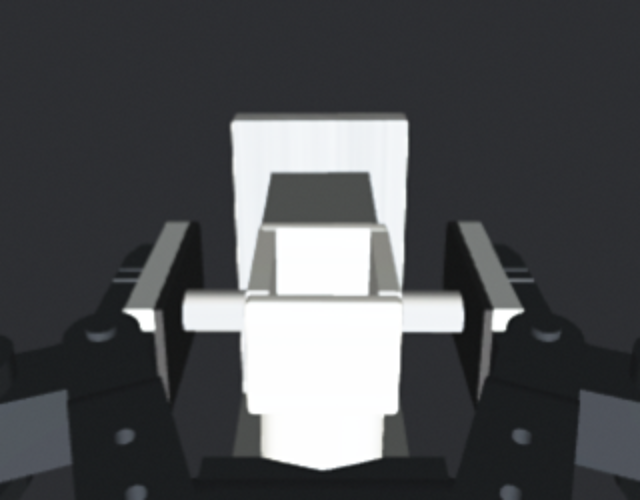

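>>> carry_out(commands=[-0.003, 0, 0, 0, 0, 0, 0, -0.008, 0, 0, 0, 0, 0, 0, -0.014, 0, 0, 0, 0, 0, 0, -0.022, 0, 0, 0, 0, 0, 0, -0.03, 0, 0, 0, 0, 0, 0, -0.04, 0, 0, 0, 0, 0, 0, -0.04, 0, 0, 0, 0, 0, 0, -0.04, 0, 0, 0, 0, 0, 0])

```text
time: 5.62
tool_pos: [456.5, -246.0, 73.4]
tcp_rot: [130.0, 89.8, -21.7]
ft_force: [0.6, -0.5, -4.0]
finger_gap: 55.1
```

```bash
cat > ang.py <<'E'
from h import *
# bucket pose from wrist depth: points between fingers -> tool frame; dominant axis in tool x-z plane
t0,R=pose(); C=cal("wrist"); s=sense(); p,d=optics.snapshot("wrist"); cv2.imwrite("last_w.png",p[:,:,::-1])
ys,xs=np.where((d>0)&(d<330)&(p.min(2)>120)); W=atdepth("wrist",np.c_[xs,ys],d[ys,xs],C); X=R.inv().apply(W-t0)
k=(abs(X[:,1])<17)&(X[:,0]>-70)&(X[:,0]<100)&(abs(X[:,2])<110)
A=X[k]; print("t",s["time"],"tcp",t0.round(1),"F",s["ft_force"].round(1),"gap",s["finger_gap"].round(2))
print("n",len(A),"min",A.min(0).round(1),"max",A.max(0).round(1))
for lo in range(-100,41,10):
    B=A[(A[:,2]>=lo)&(A[:,2]<lo+10)]
    if len(B)>5: print(lo,len(B),"x",np.percentile(B[:,0],[5,50,95]).round(0),end="; ")
k=(abs(X[:,1])>18)&(abs(X[:,1])<28)&(abs(X[:,2])<12)&(X[:,0]>-50)&(X[:,0]<10)
if k.sum(): print("\npins: n",k.sum(),X[k].min(0).round(1),X[k].max(0).round(1))
E
python3 ang.py
```

```text
Traceback (most recent call last):
  File "ang.py", line 6, in <module>
    A=X[k]; print("t",s["time"],"tcp",t0.round(1),"F",s["ft_force"].round(1),"gap",s["finger_gap"].round(2))
                                                                                   ^^^^^^^^^^^^^^^^^^^^^
AttributeError: 'float' object has no attribute 'round'
```

>>> carry_out(commands=[-0.01, 0, 0, 0, 0, 0, 0, -0.03, 0, 0, 0, 0, 0, 0, -0.055, 0, 0, 0, 0, 0, 0, -0.085, 0, 0, 0, 0, 0, 0, -0.115, 0, 0, 0, 0, 0, 0, -0.145, 0, 0, 0, 0, 0, 0, -0.175, 0, 0, 0, 0, 0, 0, -0.198, 0, 0, 0, 0, 0, 0, -0.212, 0, 0, 0, 0, 0, 0, -0.217, 0, 0, 0, 0, 0, 0, -0.217, 0, 0, 0, 0, 0, 0, -0.217, 0, 0, 0, 0, 0, 0])

```text
time: 7.18
tool_pos: [455.2, -245.3, 288.8]
tcp_rot: [160.9, 89.9, 9.1]
ft_force: [-0.7, 0.5, -4.3]
finger_gap: 54.9
```

```bash
sed -i 's/s\["finger_gap"\].round(2)/s["finger_gap"]/' ang.py; python3 ang.py
```

```text
t 7.175 tcp [ 455.2 -245.3  288.8] F [-0.7  0.5 -4.3] gap 54.86443194651424
n 8473 min [-41.7 -17.  -16.4] max [ 0.1 17.  58.6]
-20 1236 x [-24. -14. -12.]; -10 2657 x [-40. -34.  -9.]; 0 2026 x [-39. -35.  -6.]; 10 1245 x [-34. -32.  -3.]; 20 333 x [-26. -23.  -2.]; 30 514 x [-22. -19. -13.]; 40 400 x [-18. -14.  -8.]; 
pins: n 886 [-26.7 -28.   -3.5] [-20.6  27.2   4.8]
```

>>> carry_out(commands=[0, 0, 0, 0, 0, 0, 0, 0, 0, 0, 0, 0, 0, 0, 0, 0, 0, 0, 0, 0, 0], grip_force=60)

```text
time: 7.6
tool_pos: [455.2, -245.3, 288.8]
tcp_rot: [165.4, 89.9, 13.6]
ft_force: [-0.6, 0.7, -4.3]
finger_gap: 55.0
```

>>> carry_out(commands=[0, 0, 0, 0, 0, 0, 0, 0, 0, 0, 0, 0, 0, 0, 0, 0, 0, 0, 0, 0, 0, 0, 0, 0, 0, 0, 0, 0], grip_force=42)

```text
time: 8.1
tool_pos: [455.2, -245.3, 288.8]
tcp_rot: [164.7, 89.9, 12.9]
ft_force: [-0.1, -0.1, -4.5]
finger_gap: 54.9
```

```bash
python3 ang.py
```

```text
t 8.1 tcp [ 455.2 -245.3  288.8] F [-0.1 -0.1 -4.5] gap 54.90189751958108
n 8501 min [-41.5 -17.  -16.4] max [-0.9 17.  58.9]
-20 1224 x [-24. -14. -12.]; -10 2675 x [-40. -33.  -9.]; 0 2053 x [-39. -35.  -6.]; 10 1250 x [-34. -32.  -3.]; 20 335 x [-26. -24. -18.]; 30 518 x [-22. -19. -13.]; 40 393 x [-18. -15.  -9.]; 
pins: n 890 [-26.2 -27.9  -3.6] [-20.2  27.3   5.1]
```

>>> carry_out(commands=[0, 0, 0, 0, 0, 0, -0.15, 0, 0, 0, 0, 0, 0, -0.2, 0, 0, 0, 0, 0, 0, -0.23, 0, 0, 0, 0, 0, 0, -0.25, 0, 0, 0, 0, 0, 0, -0.265, 0, 0, 0, 0, 0, 0, -0.275])

```text
time: 8.9
tool_pos: [455.2, -245.3, 288.8]
tcp_rot: [164.8, 89.9, 13.0]
ft_force: [-0.5, -0.6, -5.0]
finger_gap: 55.1
```

```bash
python3 ang.py
```

```text
t 8.9 tcp [ 455.2 -245.3  288.8] F [-0.5 -0.6 -5. ] gap 55.1030358581119
n 8487 min [-41.6 -17.  -16.1] max [-0.8 17.  59.1]
-20 1235 x [-24. -14. -12.]; -10 2659 x [-40. -34.  -9.]; 0 2034 x [-39. -35.  -6.]; 10 1254 x [-35. -32.  -3.]; 20 329 x [-26. -23.  -2.]; 30 535 x [-22. -19. -13.]; 40 390 x [-18. -15.  -8.]; 
pins: n 889 [-26.7 -27.9  -3.4] [-20.4  27.4   4.8]
```

Continue easing in about 0.5 mm steps.

>>> carry_out(commands=[0, 0, 0, 0, 0, 0, -0.287, 0, 0, 0, 0, 0, 0, -0.287, 0, 0, 0, 0, 0, 0, -0.299, 0, 0, 0, 0, 0, 0, -0.299])

```text
time: 9.45
tool_pos: [455.2, -245.3, 288.8]
tcp_rot: [165.2, 89.9, 13.5]
ft_force: [0.4, -0.5, -4.8]
finger_gap: 55.6
```

```bash
python3 ang.py
```

```text
t 9.45 tcp [ 455.2 -245.3  288.8] F [ 0.4 -0.5 -4.8] gap 55.556283158126135
n 8505 min [-41.7 -17.  -16.3] max [-0.7 17.  59. ]
-20 1243 x [-24. -15. -12.]; -10 2689 x [-40. -34. -10.]; 0 2019 x [-39. -35.  -7.]; 10 1277 x [-35. -32.  -3.]; 20 321 x [-26. -24.  -2.]; 30 520 x [-22. -19. -13.]; 40 391 x [-18. -15.  -9.]; 
pins: n 893 [-26.6 -28.   -3.5] [-20.2  27.6   5.1]
```

>>> carry_out(commands=[0, 0, 0, 0, 0, 0, -0.311, 0, 0, 0, 0, 0, 0, -0.323, 0, 0, 0, 0, 0, 0, -0.335, 0, 0, 0, 0, 0, 0, -0.335, 0, 0, 0, 0, 0, 0, -0.335])

```text
time: 10.12
tool_pos: [455.2, -245.4, 288.8]
tcp_rot: [162.3, 89.9, 10.5]
ft_force: [0.6, -0.3, -4.2]
finger_gap: 57.0
```

```bash
python3 ang.py
```

```text
t 10.125 tcp [ 455.2 -245.4  288.8] F [ 0.6 -0.3 -4.2] gap 57.02116669463485
n 8542 min [-42.2 -17.  -16.4] max [-1.4 17.  57.2]
-20 1256 x [-24. -15. -12.]; -10 2715 x [-41. -34. -10.]; 0 2051 x [-39. -36.  -7.]; 10 1259 x [-35. -32.  -4.]; 20 336 x [-27. -24.  -3.]; 30 520 x [-23. -20. -14.]; 40 366 x [-18. -16.  -9.]; 
pins: n 940 [-27.3 -28.   -3.7] [-21.   28.    5.2]
```

>>> carry_out(commands=[0, 0, 0, 0, 0, 0, -0.347, 0, 0, 0, 0, 0, 0, -0.347, 0, 0, 0, 0, 0, 0, -0.358, 0, 0, 0, 0, 0, 0, -0.358, 0, 0, 0, 0, 0, 0, -0.358])

```text
time: 10.8
tool_pos: [455.2, -245.3, 288.8]
tcp_rot: [165.6, 90.0, 13.8]
ft_force: [-0.4, -0.4, -4.8]
finger_gap: 58.0
```

```bash
python3 ang.py
```

```text
t 10.8 tcp [ 455.2 -245.3  288.8] F [-0.4 -0.4 -4.8] gap 57.988475315655535
n 5474 min [-40.5 -17.  -19.6] max [49.6 17.  48.4]
-20 1256 x [-28. -24. -21.]; -10 1287 x [-34. -29.  -6.]; 0 1525 x [-39. -37.  -3.]; 10 576 x [-19. -16.  21.]; 20 131 x [16. 28. 39.]; 30 344 x [37. 44. 47.]; 40 355 x [38. 41. 43.]; 
pins: n 949 [-26.1 -28.   -4.4] [-19.8  28.    4.3]
```

>>> carry_out(commands=[0, 0, 0, 0, 0, 0, -0.364, 0, 0, 0, 0, 0, 0, -0.37, 0, 0, 0, 0, 0, 0, -0.37, 0, 0, 0, 0, 0, 0, -0.37])

```text
time: 11.35
tool_pos: [455.1, -245.4, 288.8]
tcp_rot: [165.1, 90.0, 13.3]
ft_force: [-0.1, 0.3, -5.0]
finger_gap: 58.8
```

```bash
python3 ang.py
```

```text
t 11.35 tcp [ 455.1 -245.4  288.8] F [-0.1  0.3 -5. ] gap 58.815047148038495
n 5133 min [-39.6 -17.  -19.5] max [53.9 17.  45.7]
-20 1178 x [-28. -25. -23.]; -10 1195 x [-34. -29.  -6.]; 0 1498 x [-39. -37. -10.]; 10 506 x [-18. -16.  21.]; 20 101 x [20. 34. 48.]; 30 502 x [42. 45. 48.]; 40 153 x [40. 42. 43.]; 
pins: n 957 [-26.5 -28.   -4.4] [-19.9  28.    4.1]
```

>>> carry_out(commands=[0, 0, 0, 0, 0, 0, -0.376, 0, 0, 0, 0, 0, 0, -0.376, 0, 0, 0, 0, 0, 0, -0.376, 0, 0, 0, 0, 0, 0, -0.376])

```text
time: 11.9
tool_pos: [455.1, -245.4, 288.8]
tcp_rot: [157.5, 90.0, 5.7]
ft_force: [-1.0, -0.5, -4.1]
finger_gap: 59.0
```

```bash
python3 ang.py
```

```text
t 11.9 tcp [ 455.1 -245.4  288.8] F [-1.  -0.5 -4.1] gap 58.95969188878445
n 4291 min [-38.3 -17.  -19.1] max [52.3 17.  35.1]
-20 1186 x [-29. -27. -25.]; -10 957 x [-33. -30.  -9.]; 0 1301 x [-37. -35. -14.]; 10 572 x [-37. -15. -12.]; 20 115 x [47. 48. 50.]; 30 160 x [46. 47. 49.]; 
pins: n 934 [-26.  -28.   -4.6] [-19.1  28.    3.9]
```

>>> carry_out(commands=[0, 0, 0, 0, 0, 0, -0.381, 0, 0, 0, 0, 0, 0, -0.381, 0, 0, 0, 0, 0, 0, -0.381, 0, 0, 0, 0, 0, 0, -0.381])

```text
time: 12.45
tool_pos: [455.1, -245.4, 288.8]
tcp_rot: [157.1, 90.0, 5.3]
ft_force: [-0.2, 0.3, -4.9]
finger_gap: 59.1
```

```bash
python3 ang.py
```

```text
t 12.45 tcp [ 455.1 -245.4  288.8] F [-0.2  0.3 -4.9] gap 59.05707263129844
n 3966 min [-37.6 -17.  -18.9] max [63.8 17.  31.2]
-20 1159 x [-30. -28. -26.]; -10 886 x [-33. -31.  -9.]; 0 1135 x [-36. -34. -13.]; 10 723 x [-37. -35. -12.]; 20 40 x [40. 48. 49.]; 30 23 x [48. 49. 49.]; 
pins: n 940 [-25.9 -28.   -4.7] [-18.8  28.    3.8]
```

>>> carry_out(commands=[0, 0, 0, 0, 0, 0, -0.387, 0, 0, 0, 0, 0, 0, -0.387, 0, 0, 0, 0, 0, 0, -0.387, 0, 0, 0, 0, 0, 0, -0.387])

```text
time: 13.0
tool_pos: [455.1, -245.4, 288.8]
tcp_rot: [159.7, 90.0, 7.9]
ft_force: [0.6, 0.2, -4.5]
finger_gap: 59.2
```

```bash
python3 ang.py
```

```text
t 13.0 tcp [ 455.1 -245.4  288.8] F [ 0.6  0.2 -4.5] gap 59.17548551751729
n 3825 min [-36.5 -17.  -18.3] max [65.7 17.  21.2]
-20 1123 x [-31. -29. -27.]; -10 787 x [-33. -31. -21.]; 0 928 x [-35. -33. -10.]; 10 974 x [-35. -34. -11.]; 20 13 x [29. 30. 31.]; 
pins: n 948 [-25.9 -28.   -4.9] [-18.6  28.    4.2]
```

>>> carry_out(commands=[0, 0, 0, 0, 0, 0, -0.393, 0, 0, 0, 0, 0, 0, -0.393, 0, 0, 0, 0, 0, 0, -0.393, 0, 0, 0, 0, 0, 0, -0.393])

```text
time: 13.55
tool_pos: [455.1, -245.4, 288.8]
tcp_rot: [155.2, 90.0, 3.4]
ft_force: [-0.4, 0.3, -5.7]
finger_gap: 59.5
```

```bash
python3 ang.py
```

```text
t 13.55 tcp [ 455.1 -245.4  288.8] F [-0.4  0.3 -5.7] gap 59.506991116454074
n 5441 min [-35.6 -17.  -17.7] max [66.  17.  15.9]
-20 1642 x [-31. -29. -10.]; -10 874 x [-32. -31.  14.]; 0 849 x [-34. -32.  42.]; 10 2076 x [-34. -19.  11.]; 
pins: n 934 [-25.6 -28.   -5.2] [-19.1  28.    4.3]
```

>>> carry_out(commands=[0, 0, 0, 0, 0, 0, -0.396, 0, 0, 0, 0, 0, 0, -0.396, 0, 0, 0, 0, 0, 0, -0.396, 0, 0, 0, 0, 0, 0, -0.396])

```text
time: 14.1
tool_pos: [455.1, -245.4, 288.8]
tcp_rot: [153.9, 90.0, 2.1]
ft_force: [-0.4, -0.1, -4.1]
finger_gap: 59.3
```

```bash
python3 ang.py
```

```text
t 14.1 tcp [ 455.1 -245.4  288.8] F [-0.4 -0.1 -4.1] gap 59.318624561898
n 7078 min [-35.1 -17.  -17.6] max [65.9 17.  15.5]
-20 2283 x [-31. -27.  -9.]; -10 1072 x [-32. -30.  33.]; 0 932 x [-33. -32.   2.]; 10 2791 x [-34. -21.   8.]; 
pins: n 940 [-25.4 -28.   -5. ] [-19.5  28.    4.7]
```

Hanging mouth up, within about 5° of vertical. Tightening firmly.

>>> carry_out(commands=[0, 0, 0, 0, 0, 0, -0.38, 0, 0, 0, 0, 0, 0, -0.35, 0, 0, 0, 0, 0, 0, -0.3, 0, 0, 0, 0, 0, 0, -0.2, 0, 0, 0, 0, 0, 0, 0, 0, 0, 0, 0, 0, 0, 0, 0, 0, 0, 0, 0, 0, 0], grip_force=100)

```text
time: 15.02
tool_pos: [455.1, -245.4, 288.8]
tcp_rot: [158.4, 90.0, 6.7]
ft_force: [-0.1, -0.1, -4.5]
finger_gap: 55.0
```

```bash
python3 ang.py
python3 - <<'E'
from h import *
goal([536,131,295],107); goal([530,128,295],107)
z=np.load("scene0.npz");e=z["d"]
z=np.load("top0.npz");d=z["d"]
ys,xs=np.where(d>0);W=atdepth("top",np.c_[xs,ys],d[ys,xs]); k=(W[:,2]>178)&(W[:,2]<200)&(np.hypot(W[:,0]-646,W[:,1]-165)<40); print("hub",k.sum(),W[k].mean(0),W[k].min(0),W[k].max(0))
E
```

```text
t 15.025 tcp [ 455.1 -245.4  288.8] F [-0.1 -0.1 -4.5] gap 54.963585444598394
n 7045 min [-33.6 -17.  -17.7] max [66.9 17.  15.8]
-20 2250 x [-30. -26.  -8.]; -10 1083 x [-31. -29.  38.]; 0 911 x [-32. -31.   3.]; 10 2801 x [-32. -20.  10.]; 
pins: n 900 [-24.2 -27.9  -4.7] [-17.7  27.1   4.3]
shift [-0.0061 -0.2934 -0.2493] turn [ 1.123e+01 -4.000e-02 -1.000e-02]
shift [-0.0061 -0.2936 -0.2426] turn [ 1.123e+01 -4.000e-02 -1.000e-02]
hub 181 [645.52247603 164.56740726 183.08501346] [606.40172547 127.54523636 178.00729773] [684.04140271 204.09340601 191.70836828]
```

>>> carry_out(commands=[-0.006, -0.01, -0.008, 0, 0, 0, 0, -0.006, -0.03, -0.025, 1, 0, 0, 0, -0.006, -0.06, -0.05, 2, 0, 0, 0, -0.006, -0.095, -0.08, 3.5, 0, 0, 0, -0.006, -0.13, -0.11, 5, 0, 0, 0, -0.006, -0.165, -0.14, 6.5, 0, 0, 0, -0.006, -0.2, -0.17, 8, 0, 0, 0, -0.006, -0.235, -0.2, 9.5, 0, 0, 0, -0.006, -0.265, -0.225, 10.5, 0, 0, 0, -0.006, -0.283, -0.24, 11.2, 0, 0, 0, -0.006, -0.291, -0.247, 11.2, 0, 0, 0, -0.006, -0.2935, -0.249, 11.2, 0, 0, 0])

```text
time: 16.58
tool_pos: [535.5, 131.4, 295.1]
tcp_rot: [151.2, 90.0, -11.7]
ft_force: [-0.0, -1.0, -4.5]
finger_gap: 54.9
```

>>> carry_out(commands=[0, 0, 0, 0, 0, 0, 0, 0, 0, 0, 0, 0, 0, 0])

```text
time: 16.82
tool_pos: [535.5, 130.6, 295.2]
tcp_rot: [142.1, 90.0, -20.9]
ft_force: [-0.2, 0.7, -5.3]
finger_gap: 55.1
```

```bash
python3 ang.py
python3 - <<'E'
from h import *
t0,R=pose(); C=cal("wrist"); p,d=optics.snapshot("wrist"); np.savez("w6.npz",p=p,d=d,K=C[0],k=C[1],T=C[2],t0=t0,R=R.as_matrix())
cv2.imwrite("pics/w6.png",p[:,:,::-1]); goal([536,131,295],107)
E
```

```text
t 16.825 tcp [535.5 130.6 295.2] F [-0.2  0.7 -5.3] gap 55.08001301533041
n 3296 min [-33.9 -17.  -17.4] max [13.7 17.  15.7]
-20 963 x [-30. -29. -28.]; -10 677 x [-31. -30. -21.]; 0 712 x [-32. -31.  -9.]; 10 944 x [-33. -32.  -9.]; 
pins: n 842 [-24.5 -27.9  -5.1] [-18.2  27.2   4.2]
shift [ 0.0001 -0.0001 -0.0005] turn [ 0.04 -0.04 -0.03]
```

View pics/w6.png

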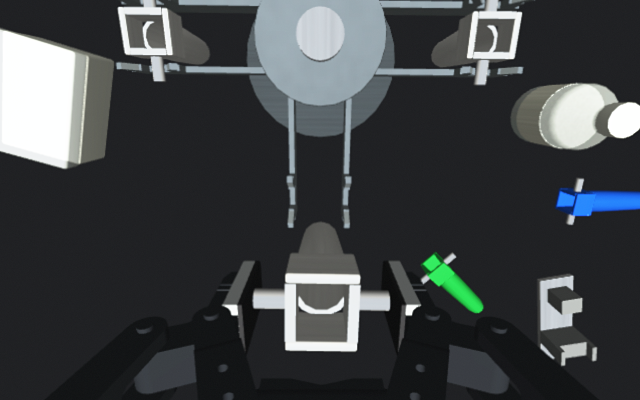

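The wrist view shows the hanging bucket at (321,300). The bay cheeks ahead have prongs at (291,180)/(291,215) and (347,180)/(347,215).

Run:
```python
from h import *
z=np.load("w6.npz"); p,d=z["p"],z["d"]; C=(z["K"],z["k"],z["T"]); t0=z["t0"]; R=Ro.from_matrix(z["R"])
sub=p[165:235,270:370]; g=sub.max(2).astype(int)
m=g>85
n,lab,st,ce=cv2.connectedComponentsWithStats(m.astype(np.uint8))
ys,xs=np.where(d>0); W=atdepth("wrist",np.c_[xs,ys],d[ys,xs],C); X=R.inv().apply(W-t0)
k=(W[:,2]>183)&(W[:,2]<203)&(abs(X[:,1])<40)&(X[:,2]<25)&(X[:,2]>-70)
A=X[k]; print(len(A))
for s in(-1,1):
    B=A[A[:,1]*s>0]; h,e=np.histogram(B[:,2],bins=np.arange(-70,26,3)); print(s,B.mean(0).round(1),np.percentile(B[:,1],[5,50,95]).round(1)); print([(int(a),int(b)) for a,b in zip(e,h) if b])
# rays: top surfaces of prongs, as plane z=194; contours
for v in range(165,235,3): 
    c=np.where(m[v-165])[0]+270; print(v,c.tolist())
```

```text
327
-1 [105.6 -23.7  -3. ] [-25.7 -23.7 -21.8]
[(-25, 18), (-22, 29), (-19, 14), (-16, 14), (-13, 1), (2, 3), (5, 26), (8, 33), (11, 23), (14, 12)]
1 [105.4  19.   -2.4] [17.1 19.1 20.8]
[(-25, 15), (-22, 23), (-19, 14), (-16, 12), (-13, 2), (2, 3), (5, 18), (8, 33), (11, 23), (14, 11)]
165 [289, 290, 291, 292, 293, 294, 343, 344, 345, 346, 347, 348, 349]
168 [289, 290, 291, 292, 293, 294, 343, 344, 345, 346, 347, 348]
171 [289, 290, 291, 292, 293, 294, 343, 344, 345, 346, 347, 348]
174 []
177 [286, 287, 288, 289, 290, 291, 292, 293, 345, 346, 347, 348, 349, 350, 351]
180 [286, 287, 288, 289, 290, 291, 292, 345, 346, 347, 348, 349, 350, 351]
183 [287, 288, 289, 290, 291, 292, 345, 346, 347, 348, 349, 350]
186 [288, 289, 290, 291, 292, 293, 345, 346, 347, 348, 349]
189 [289, 290, 291, 292, 293, 294, 343, 344, 345, 346, 347, 348, 349]
192 [289, 290, 291, 292, 293, 294, 343, 344, 345, 346, 347, 348]
195 [289, 290, 291, 292, 293, 294, 343, 344, 345, 346, 347, 348]
198 [290, 291, 292, 293, 294, 343, 344, 345, 346, 347]
201 [290, 291, 292, 293, 294, 295, 342, 343, 344, 345, 346, 347]
204 [
[... 231 characters left out ...]
 346, 347, 348]
219 [288, 289, 290, 291, 292, 293, 343, 344, 345, 346, 347, 348, 349]
222 [288, 289, 290, 291, 292, 344, 345, 346, 347, 348, 349]
225 [288, 289, 290, 291, 292, 293, 312, 313, 314, 315, 316, 317, 318, 319, 320, 321, 322, 323, 324, 325, 326, 327, 328, 344, 345, 346, 347, 348, 349]
228 [309, 310, 311, 312, 313, 314, 315, 316, 317, 318, 319, 320, 321, 322, 323, 324, 325, 326, 327, 328, 329, 330, 331, 332]
231 [309, 310, 311, 312, 313, 314, 315, 316, 317, 318, 319, 320, 321, 322, 323, 324, 325, 326, 327, 328, 329, 330, 331, 332, 333, 334]
234 [307, 308, 310, 311, 312, 313, 314, 315, 316, 317, 318, 319, 320, 321, 322, 323, 324, 325, 326, 327, 328, 329, 330, 331, 332, 333, 334, 335]
```

>>> carry_out(commands=[0, -0.002, -0.004, 0, 0, 0, 0, 0.01, -0.002, -0.004, 0, 0, 0, 0, 0.025, -0.002, -0.004, 0, 0, 0, 0, 0.045, -0.002, -0.004, 0, 0, 0, 0, 0.065, -0.002, -0.004, 0, 0, 0, 0, 0.078, -0.002, -0.004, 0, 0, 0, 0, 0.082, -0.002, -0.004, 0, 0, 0, 0, 0.082, -0.002, -0.004, 0, 0, 0, 0, 0.082, -0.002, -0.004, 0, 0, 0, 0])

```text
time: 18.05
tool_pos: [539.4, 133.9, 214.2]
tcp_rot: [164.2, 89.9, 1.2]
ft_force: [-0.1, -0.8, -3.7]
finger_gap: 54.7
```

```bash
cat > bay.py <<'E'
from h import *
t0,R=pose(); s=sense(); C=cal("wrist"); p,d=optics.snapshot("wrist"); cv2.imwrite("last_b.png",p[:,:,::-1])
ys,xs=np.where(d>0); W=atdepth("wrist",np.c_[xs,ys],d[ys,xs],C); X=R.inv().apply(W-t0)
print(s["time"],t0.round(1),s["ft_force"].round(1))
k=(W[:,2]>183)&(W[:,2]<200)&(abs(X[:,1])<29)&(abs(X[:,1])>15)&(X[:,2]<25)&(X[:,2]>-35)
for sg in(-1,1):
    B=X[k&(X[:,1]*sg>0)]; h,e=np.histogram(B[:,2],bins=np.arange(-34,26,2)); print(sg,[(int(a),int(b)) for a,b in zip(e,h) if b])
    for q in (B[B[:,2]<-8],B[B[:,2]>-2]):
        if len(q): print("  y5/50/95",np.percentile(q[:,1],[5,50,95]).round(1),"z",q[:,2].min().round(1),q[:,2].max().round(1))
k=(abs(X[:,1])>17)&(abs(X[:,1])<29)&(abs(X[:,2])<10)&(X[:,0]>-32)&(X[:,0]<-8)
for sg in(-1,1):
    B=X[k&(X[:,1]*sg>0)]; print("pin",sg,len(B),B.min(0).round(1),B.max(0).round(1),"top world z",(t0[2]-B[:,0].min()).round(1))
k=(abs(X[:,1])<17)&(X[:,0]>-40)&(X[:,0]<-22); B=X[k]; print("collar y",np.percentile(B[:,1],[1,99]),"z",np.percentile(B[:,2],[1,99]))
E
python3 bay.py
```

```text
18.05 [539.4 133.9 214.2] [-0.1 -0.8 -3.7]
-1 [(-20, 35), (-18, 49), (-16, 25), (-14, 12), (-12, 8), (-10, 9), (8, 14), (10, 41), (12, 45), (14, 53), (16, 20), (18, 14), (20, 5)]
  y5/50/95 [-23.5 -21.5 -19.8] z -19.9 -8.4
  y5/50/95 [-23.8 -22.1 -20.1] z 8.0 21.0
1 [(-20, 28), (-18, 46), (-16, 32), (-14, 15), (-12, 11), (-10, 9), (-8, 1), (8, 9), (10, 26), (12, 27), (14, 27), (16, 15), (18, 7), (20, 4)]
  y5/50/95 [19.2 20.9 22.9] z -19.6 -8.2
  y5/50/95 [20.3 21.7 22.8] z 8.4 21.5
pin -1 970 [-32.  -28.2 -10. ] [ -8.  -17.    9.9] top world z 246.1
pin 1 947 [-32.  17. -10.] [-8.  27.5  9.9] top world z 246.2
collar y [-15.35781652  15.24881385] z [-16.88826555  14.42796579]
```

>>> carry_out(commands=[0.01, 0, 0.0004, 0, 0, 0, 0, 0.025, 0, 0.0004, 0, 0, 0, 0, 0.038, 0, 0.0004, 0, 0, 0, 0, 0.048, 0, 0.0004, 0, 0, 0, 0, 0.054, 0, 0.0004, 0, 0, 0, 0, 0.055, 0, 0.0004, 0, 0, 0, 0, 0.055, 0, 0.0004, 0, 0, 0, 0])

```text
time: 18.98
tool_pos: [539.5, 133.8, 159.6]
tcp_rot: [165.6, 89.8, 2.6]
ft_force: [-0.5, -0.6, -4.1]
finger_gap: 54.9
```

```bash
python3 bay.py
python3 - <<'E'
import cv2
p=cv2.imread("last_b.png"); cv2.imwrite("pics/b1.png",cv2.resize(p[180:380,200:440],(720,600)))
E
```

```text
18.975 [539.5 133.8 159.6] [-0.5 -0.6 -4.1]
-1 [(-22, 2), (-20, 81), (-18, 109), (-16, 32), (-14, 13), (-12, 124), (-10, 81), (-8, 70), (-6, 69), (-4, 69), (-2, 82), (0, 69), (2, 55), (4, 54), (6, 64), (8, 70), (10, 115), (12, 107), (14, 125), (16, 31), (18, 28), (20, 6)]
  y5/50/95 [-28.8 -23.  -19.8] z -20.1 -8.0
  y5/50/95 [-28.  -23.5 -20.1] z -1.9 21.1
1 [(-22, 1), (-20, 63), (-18, 112), (-16, 50), (-14, 13), (-12, 175), (-10, 85), (-8, 75), (-6, 74), (-4, 69), (-2, 69), (0, 72), (2, 65), (4, 52), (6, 56), (8, 61), (10, 89), (12, 113), (14, 126), (16, 54), (18, 28), (20, 11)]
  y5/50/95 [19.1 22.9 28.8] z -20.1 -8.0
  y5/50/95 [18.9 22.6 27.4] z -2.0 21.4
pin -1 1241 [-32.  -28.1 -10. ] [ -8.1 -17.   10. ] top world z 191.6
pin 1 1201 [-31.9  17.  -10. ] [-8.  27.5 10. ] top world z 191.5
collar y [-14.25294401  13.77646158] z [-105.91548948   14.37659267]
```

View pics/b1.png

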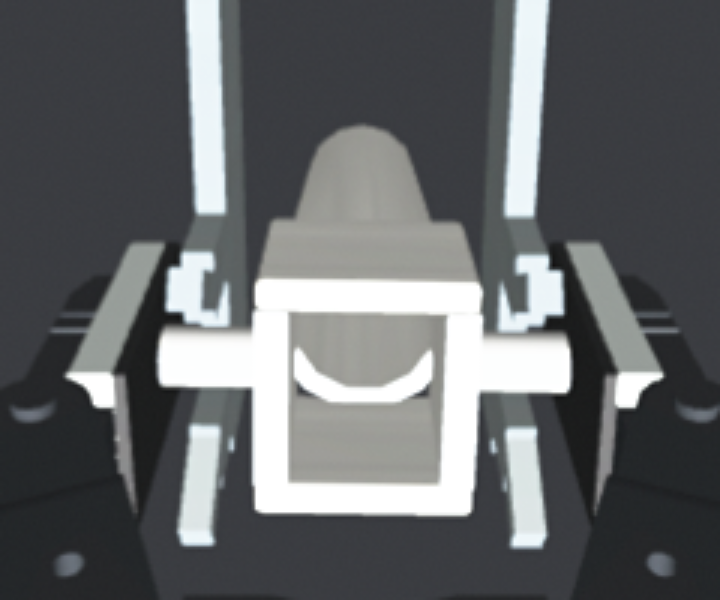

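Both pins are inside the notches, with the collar centred between the cheeks. Lowering the last few mm.

>>> carry_out(commands=[0.001, 0, 0, 0, 0, 0, 0, 0.002, 0, 0, 0, 0, 0, 0, 0.003, 0, 0, 0, 0, 0, 0, 0.0035, 0, 0, 0, 0, 0, 0, 0.0035, 0, 0, 0, 0, 0, 0])

```text
time: 19.65
tool_pos: [539.6, 133.8, 156.2]
tcp_rot: [166.3, 89.8, 3.3]
ft_force: [0.2, -0.4, -4.6]
finger_gap: 54.9
```

>>> carry_out(commands=[0.0007, 0, 0, 0, 0, 0, 0, 0.0014, 0, 0, 0, 0, 0, 0, 0.0014, 0, 0, 0, 0, 0, 0])

```text
time: 20.02
tool_pos: [539.8, 133.9, 155.6]
tcp_rot: [166.8, 89.8, 3.8]
ft_force: [-4.2, 0.1, 3.6]
finger_gap: 54.8
```

>>> carry_out(commands=[0.0006, 0, 0, 0, 0, 0, 0, 0.0006, 0, 0, 0, 0, 0, 0])

```text
time: 20.27
tool_pos: [539.9, 133.8, 155.5]
tcp_rot: [166.1, 89.7, 3.1]
ft_force: [-4.6, -0.1, 5.0]
finger_gap: 55.0
```

```bash
python3 bay.py | grep -v "(-"
python3 - <<'E'
from h import *
t0,R=pose(); q,e=optics.snapshot("scene"); C=cal("wrist"); p,d=optics.snapshot("wrist")
def pins(dd,n,C=None):
    ys,xs=np.where(dd>0); W=atdepth(n,np.c_[xs,ys],dd[ys,xs],C); X=R.inv().apply(W-t0)
    for s in(-1,1):
        k=(X[:,1]*s>24.5)&(X[:,1]*s<28)&(abs(X[:,2])<4)&(W[:,2]>165)&(W[:,2]<187); print(n,s,k.sum(),np.percentile(W[k][:,2],[50,95]) if k.sum() else "")
pins(d,"wrist",C); pins(e,"scene")
E
```

```text
20.275 [539.9 133.8 155.5] [-4.6 -0.1  5. ]
  y5/50/95 [-28.7 -22.7 -19.9] z -20.0 -8.0
  y5/50/95 [-28.1 -23.6 -20.2] z -2.0 20.5
  y5/50/95 [19.  22.6 28.7] z -20.0 -8.0
  y5/50/95 [18.8 22.2 28. ] z -2.0 21.1
pin -1 1205 [-31.9 -28.2 -10. ] [ -8.1 -17.   10. ] top world z 187.5
pin 1 1176 [-32.  17. -10.] [-8.  27.4 10. ] top world z 187.5
collar y [-14.24444352  13.83717929] z [-105.01138764   14.1940093 ]
wrist -1 225 [178.61877815 185.85831867]
wrist 1 233 [178.28131572 186.28932554]
scene -1 5 [181.9753397  186.26916775]
scene 1 0
```

Both pin tops read 178.3–178.6 mm (179 expected when seated), and the floor carries load. Releasing gently.

>>> carry_out(commands=[0, 0, 0, 0, 0, 0, -0.25, 0, 0, 0, 0, 0, 0, -0.3, 0, 0, 0, 0, 0, 0, -0.33, 0, 0, 0, 0, 0, 0, -0.36, 0, 0, 0, 0, 0, 0, -0.38, 0, 0, 0, 0, 0, 0, -0.4, 0, 0, 0, 0, 0, 0, -0.42, 0, 0, 0, 0, 0, 0, -0.45, 0, 0, 0, 0, 0, 0, -0.5, 0, 0, 0, 0, 0, 0, -0.6, 0, 0, 0, 0, 0, 0, -0.7, 0, 0, 0, 0, 0, 0, -0.7])

```text
time: 21.92
tool_pos: [539.9, 133.9, 155.5]
tcp_rot: [166.6, 89.7, 3.7]
ft_force: [-0.3, 0.4, 0.2]
finger_gap: 72.7
```

Run:
```python
from h import *
p,d=optics.snapshot("wrist"); q,e=optics.snapshot("scene"); print(sense()["ft_force"],sense()["finger_gap"])
o=np.zeros((400,800,3),np.uint8); a,b=proj("scene",[539,134,165])[0].astype(int)
o[:,400:]=cv2.resize(q[b-50:b+50,a-50:a+50],(400,400),interpolation=cv2.INTER_CUBIC)
o[:,:400]=cv2.resize(p[180:380,220:420],(400,400)); cv2.imwrite("pics/r1.png",o[:,:,::-1])
```

```text
[-0.12930754 -0.06492742  0.74933093] 72.39938363658497
```

View pics/r1.png

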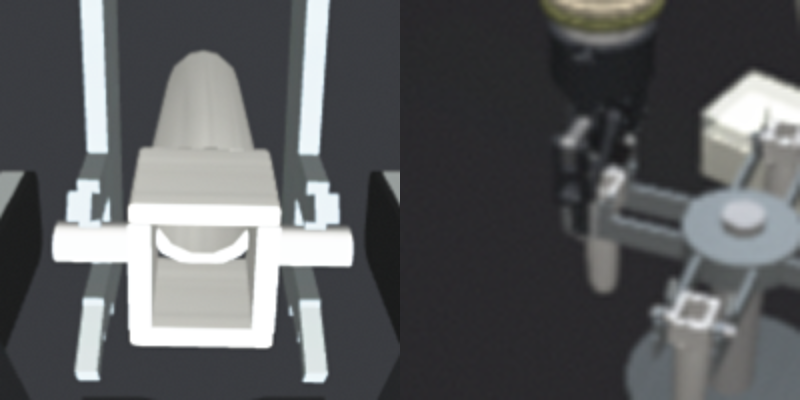

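The bucket hangs in the bay on both pins and the fingers are clear. Retracting straight up.

>>> carry_out(commands=[-0.003, 0, 0, 0, 0, 0, -0.8, -0.01, 0, 0, 0, 0, 0, -0.8, -0.02, 0, 0, 0, 0, 0, -0.8, -0.04, 0, 0, 0, 0, 0, -0.8, -0.07, 0, 0, 0, 0, 0, -0.8, -0.1, 0, 0, 0, 0, 0, -0.8, -0.13, 0, 0, 0, 0, 0, -0.8, -0.14, 0, 0, 0, 0, 0, -0.8, -0.14, 0, 0, 0, 0, 0, -0.8, -0.14, 0, 0, 0, 0, 0, -0.8])

```text
time: 23.28
tool_pos: [538.7, 133.7, 294.1]
tcp_rot: [162.1, 89.9, -0.9]
ft_force: [-0.5, -0.0, -0.8]
finger_gap: 76.8
```

Run:
```python
from h import *
t0,R=pose(); C=cal("wrist"); p,d=optics.snapshot("wrist"); q,e=optics.snapshot("top"); print(t0,sense()["ft_force"])
ys,xs=np.where(d>0); W=atdepth("wrist",np.c_[xs,ys],d[ys,xs],C); X=R.inv().apply(W-t0)
for s in(-1,1):
    k=(X[:,1]*s>24.8)&(X[:,1]*s<29)&(abs(X[:,2])<8)&(W[:,2]>165)&(W[:,2]<187); print("pin",s,k.sum(),W[k][:,2].max() if k.sum() else "",X[k][:,2].mean() if k.sum() else "")
k=(abs(X[:,1])<16)&(abs(X[:,2])<22)&(W[:,2]>182)&(W[:,2]<195); print("rim",k.sum(),np.percentile(W[k][:,2],[5,50,95]))
a=np.load("top0.npz")["p"]; df=np.abs(a.astype(int)-q).max(2)
for n,(u,v) in dict(bottle=(356,168),tip=(195,215)).items(): print(n,(df[v-18:v+18,u-15:u+15]>40).mean())
cv2.imwrite("pics/f.png",p[:,:,::-1])
```

```text
[538.71436269 133.7274627  294.06090191] [-0.68393929 -0.14350458  0.51227161]
pin -1 52 179.8537253768094 -1.170562299581627
pin 1 51 179.20892473789053 0.6004553847234438
rim 761 [183.57048195 186.50284793 187.64760872]
bottle 0.0
tip 0.0
```

Pin tops are at about 179–180 mm, the rim is level at about 187 mm, and the bystanders show no change. Handing in.

```bash
python3 -c "
from bench import order; print(order.hand_in())"
```

```text
the job is handed in; nothing more can be done
None
```

The grey bucket now hangs mouth up in the rotor's empty bay with both pins in the notches, and the job is handed in at about 23 s of the 51 s allowed. I gripped it by its pin ends at 100 N and lifted it level. I then eased the fingers in steps of up to 0.5 mm until it hung within about 5° of vertical, tightened to 100 N again and lowered it into the bay. I let go only once the notch floor was carrying load.

**Last checks:**
- **Pins:** after retracting, the tops read 179.9 and 179.2 mm (179 expected when seated).
- **Rim:** about 187 mm, as described for the other buckets.
- **Robot:** fingers open and about 140 mm above the bay, wrist force near 0.
- **Bystanders:** the top picture shows no change at the bottle or the tip box.

**What disagreed or failed:**
- Both depth cameras placed the fingertips about 20 mm farther back along the tool than the nominal figures. I trusted the cameras.
- The finger gap read 55 mm on the 60 mm pins at full grip.
- Lowering `grip_force` alone did not loosen the bucket, so I eased it by opening the fingers.
- The final picture could not be viewed because the limit of 12 was reached, so the last check rests on depth numbers only.

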